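Take the lock nut off the loaded tube rotor

ROBOT

A 6-joint arm with a two-finger parallel gripper is mounted at the origin on the work surface. World frame = base frame: x ahead of the robot, y to its left, z up, the work surface at z = 0. Lengths are in m, angles in rad, forces in N, time in s.
With the tool pointing down it reaches from about 0.25 to 0.725 m from the base axis. Payload 4 kg.
Tool frame: the origin (TCP) lies midway between the tips of the shut fingers; the grasp point (between the pads) lies bot.pinch_z behind it (bot.pinch_z is the distance from the TCP to the grasp point, in m); z points along the fingers, y is the line along which they close (so a half turn about z gives the same grasp; the last joint's range is limited). The gripper opens to 85 mm and grips with 20 to 120 N. Pads are 22 mm wide; open, the fingers measure 114 mm over their backs; the gripper's body (76 mm by 85 mm) begins 54 mm behind the grasp point. The pads swing forward as they close: fully open they stand 13 mm farther back than shut.
Start: joints at [1.151, 0.241, 0.005, 1.335, 0, 1.571], TCP at [0.204, 0.457, 0.231] pointing down, gripper open.
Joint ranges: [-2.72, 2.72], [-1.05, 1.87], [-1.09, 1.28], [-1.99, 2.15], [-1.42, 1.44], [-3.14, 3.14]. Speed limits (rad/s): [2.79, 2.79, 3.14, 3.14, 3.14, 3.14].

INTERFACE

Orientations are given as a unit quaternion [x, y, z, w].
In Python, from workcell import bot, camrig gives the robot as it stands (bot), with the cameras (camrig).
- The arm moves only by the shell command python3 jog.py 'ROWS'. ROWS is a JSON list that holds a single list of rows (three levels of brackets), with 1 to 10 rows, each of 7 numbers: a rotation vector rx, ry, rz in shares of pi rad (1.0 is pi rad), then dx, dy, dz in shares of 0.8 m (1.0 is 0.8 m), then the finger opening in m; each row is the pose to reach, as a shift and turn from the pose commanded when the command began, along the tool's axes at that moment; what a row does not reach only later rows make up. A row lasts 1/8 s, in which the tool goes at most 0.0625 m and 0.188 rad, less where a joint would pass 70% of its speed; a pose out of reach is approached as far as the arm can. The fingers move at their own pace and stop on an object; the grip force is fixed at half the most. Time passes only in rows, so rows that do not move let the fingers close. It prints the time, the measured TCP pose, the force, the opening and the grip force at its end. Shift and turn numbers lie between -1 and 1, and a call with a number outside is refused. Input that does not fit is refused with a message, and nothing moves.
- bot.get_obs(): the state, without advancing time (a new reading comes with each control period).
- camrig.camera(name): name is "scene" or "top" or "wrist"; returns the picture (480x640x3 uint8, red, green, blue); there is no depth.
- camrig.calibration(name): a dict with "mtx" (3x3 intrinsics, pixels), "k1" (the pictures are not rectified: a ray, as slopes to the right and down, at radius r is drawn at 1 + k1 r^2 times it, then the intrinsics apply), "R" (3x3) and "t" (3): a world point X has camera coordinates R X + t. Camera axes: x right, y down, z forward; pixel columns grow to the right and rows downward; lengths in m; the calibration is good to about 2 mm. A picture is of the moment at which its call begins: read the wrist's pose just before it. calibration takes no time and is no camera call; for the wrist camera it gives the pose at the moment of the call.
- bot.job_done(): hands the job in; it is judged then, once.
The state is a dict: "clock": time; "joint_pos": joint angles; "joint_vel": joint speeds; "tau": joint torques, N m; "eef_pos": TCP position; "tool_rot": TCP orientation; "ft_force": force on the tool from outside, world axes, zero at the start; "ft_torque": the same for the moment, N m; "grip_width": finger opening in m; "grasp_force": force on a finger pad.
Only numpy, scipy, OpenCV 4.12 (cv2) and the standard library are available. Lean on these libraries where they do the work, as an engineer would, in place of code of your own. Each camera call takes 0.05 s, during which the arm holds its last target. There are 200 camera calls.

TASK

Two tube rotors stand on the bench, each with a knurled nut, already slackened, on its threaded stud. Unscrew the nut of the rotor that is loaded with capped tubes, lift it clear of its stud and set it down flat in the steel dish, without dropping it in. Leave the nut of the empty rotor alone.

Things in the scene. Friction and masses are not known exactly. Their poses are not given: they have to be found in the camera images.
- nut: knurled brass ring nut of the loaded rotor, 46 mm across, 34 mm high, 0.10 to 0.19 kg, hanging on the thread of the stud in its 32 mm bore. Origin: centre of its underside; z up. Any grip across a diameter does. Turned 45 to 60 degrees anticlockwise seen from above it has climbed 4 mm and is free; 85 is ample, 150 does no harm. It turns easily. Unturned or turned clockwise it cannot be pulled off.
- rotor: loaded tube rotor, fixed: dark disc, 150 mm across, with eight white tube caps (19 mm across, tops at 77 mm) in a ring of 53 mm radius. Origin: centre of its underside, on the bench; z up. Hub 44 mm across up to 82 mm; the nut's underside starts at 91 mm; the stud (right-hand thread, 24 mm a turn, 3 mm play upward) ends at 125 mm, so the nut must rise 35 mm to clear it.
- dish: round shallow stainless dish, loose, 0.35 kg, 120 mm across the rim, 12 mm high, walls 3 mm, inner floor 3 mm above its underside and about 108 mm wide. Origin at the centre of its underside, z up
- empty_nut: the other nut, same make and size, origin alike, on the empty rotor (same rotor, its eight holes dark and empty, no caps); to be left alone

How it is judged:
By the outcome, as a careful person would: the job done as asked, in the order asked, and still so for the second after the job is handed in, with the robot touching nothing.
It also fails if it takes over 38 s, if anything falls off the work surface, if the arm or the gripper's body presses on something with over 40 N, if the wrist force passes 120 N, or if a joint passes its speed limit or range.

## Working session

There is one attempt and no reset: what is moved stays moved. The work goes in short steps, Python scripts to look and compute and a shell command to move; the robot and the scene stay as the last step left them, time stands still between calls to the robot, and variables do not carry over. Pictures are saved under pics/ and viewed, at most 10 in all, crops included, and the job is handed in when it is done.

```bash
ls; mkdir -p pics
python3 - <<'E'
from workcell import bot, camrig
import cv2
o=bot.get_obs();print(o['clock'],o['eef_pos'],o['tool_rot'],o['grip_width'],bot.pinch_z)
for n in("top","scene"):
    cv2.imwrite(f"pics/{n}0.png",camrig.camera(n)[...,::-1])
    print(camrig.calibration(n))
E
```

```text
jog.py
pics
workcell.py
0.0 [0.20353002 0.45603927 0.2304379 ] [ 2.08362837e-01  9.78051077e-01 -9.85273120e-04 -2.17519971e-04] 0.08578164481673689 0.0187
{'mtx': array([[530.65755232,   0.        , 319.50566495],
       [  0.        , 530.65755232, 243.23277127],
       [  0.        ,   0.        ,   1.        ]]), 'k1': -0.10404977872452786, 'R': array([[ 0.0033351 , -0.99952464, -0.03064924],
       [-0.98723098,  0.00159028, -0.15928737],
       [ 0.1592604 ,  0.03078912, -0.98675638]]), 't': array([0.00819141, 0.52866852, 0.85066161])}
{'mtx': array([[434.57473889,   0.        , 321.77892035],
       [  0.        , 434.57473889, 242.50334075],
       [  0.        ,   0.        ,   1.        ]]), 'k1': -0.08640400696899521, 'R': array([[-0.86531251,  0.50094455,  0.0169949 ],
       [ 0.34314578,  0.61677025, -0.7084105 ],
       [-0.36535632, -0.60716473, -0.70559602]]), 't': array([ 0.43895764, -0.11814032,  0.99243337])}
```

View pics/top0.png

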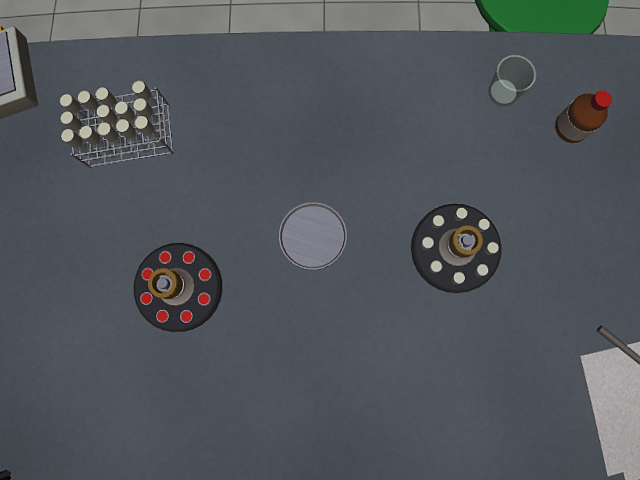

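View pics/scene0.png

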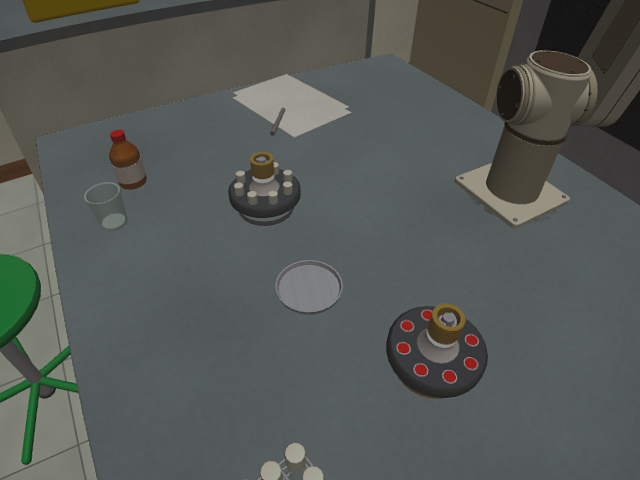

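The top view shows the rotor with white, protruding caps (the loaded one) at about (456,248), nut about (466,241). The red-holed rotor, at (178,287), has flat discs and no caps. The dish is at about (313,236). Next I'll enlarge these.

```bash
cat > h.py <<'E'
import numpy as np,cv2
from workcell import bot, camrig
def ray(c,uv):
    x,y=cv2.undistortPoints(np.array([[uv]],float),c['mtx'],np.array([c['k1'],0,0,0,0.]))[0,0]
    return -c['R'].T@c['t'], c['R'].T@np.array([x,y,1])
def onz(c,uv,z):
    o,d=ray(c,uv); return o+d*(z-o[2])/d[2]
def proj(c,X):
    return cv2.projectPoints(np.array(X,float).reshape(-1,3),cv2.Rodrigues(c['R'])[0],c['t'],c['mtx'],np.array([c['k1'],0,0,0,0.]))[0][:,0]
E
python3 - <<'E'
import cv2,numpy as np
t=cv2.imread('pics/top0.png');s=cv2.imread('pics/scene0.png')
f=lambda im,x,y,w,h,k:cv2.resize(im[y:y+h,x:x+w],None,fx=k,fy=k,interpolation=cv2.INTER_CUBIC)
a=f(t,406,198,100,100,4);b=f(t,263,186,100,100,4)
c=f(s,220,140,100,50,4);d=f(s,380,295,100,50,4)
cv2.imwrite('pics/crop1.png',np.vstack([np.hstack([a,b]),np.hstack([c,d])]))
E
```

```text
(no output)
```

View pics/crop1.png

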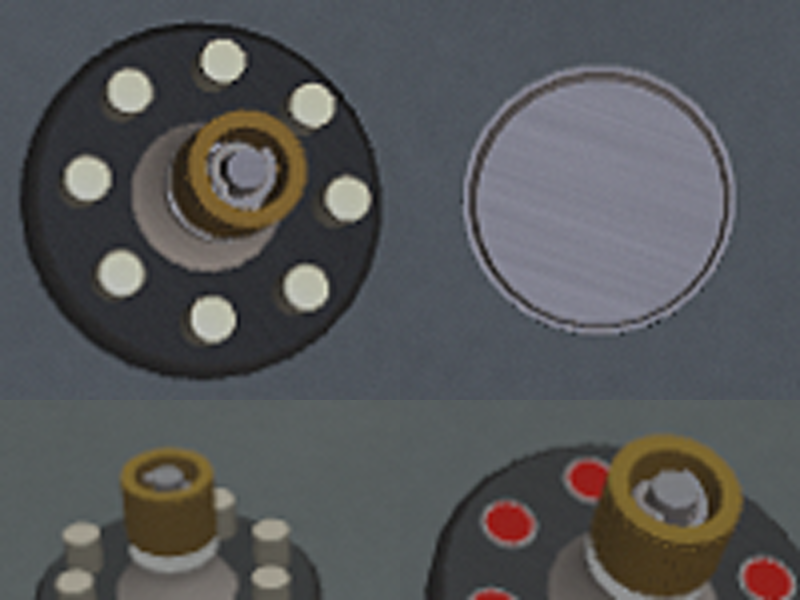

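Run:
```python
from h import *
t=camrig.calibration('top');s=camrig.calibration('scene')
print('nut',onz(t,(467.5,239.9),.125),'caps',onz(t,(460,244.9),.077),'nut scene',onz(s,(261.5,158.4),.125))
d=onz(t,(312.5,235.5),.012);print('dish',d)
print('diam nut',np.ptp([onz(t,(406+u/4,239.9),.125)[1] for u in(189,306)]),'dish',np.ptp([onz(t,(263+u/4,235.5),.012)[1] for u in(63,336)]))
o=bot.get_obs()
from scipy.spatial.transform import Rotation as R
print(o['clock'],R.from_quat(o['tool_rot']).as_matrix().round(4))
w=camrig.calibration('wrist');print(w)
```

```text
nut [ 0.52013699 -0.21992365  0.125     ] caps [ 0.5200015  -0.21945653  0.077     ] nut scene [ 0.51851587 -0.22109574  0.125     ]
dish [0.54728399 0.02189333 0.012     ]
diam nut 0.045040605506430076 dish 0.11934276215005568
0.1 [[-9.132e-01  4.076e-01 -8.000e-04]
 [ 4.076e-01  9.132e-01 -1.800e-03]
 [ 0.000e+00 -1.900e-03 -1.000e+00]]
{'mtx': array([[391.7308442 ,   0.        , 325.8162335 ],
       [  0.        , 391.7308442 , 233.62304038],
       [  0.        ,   0.        ,   1.        ]]), 'k1': -0.026787092859737172, 'R': array([[ 0.40736176,  0.9132647 , -0.00199399],
       [ 0.88088977, -0.39234284,  0.26476463],
       [ 0.24101786, -0.10961147, -0.96431101]]), 't': array([-0.49932513, -0.03465238,  0.37872019])}
```

Units first: shifts go in shares of 0.8 m and turns go in shares of pi rad. So -0.564 m is -0.705, -0.4885 m is -0.6106.

```bash
python3 jog.py '[[[0, 0, 0, -0.705, -0.6106, 0, 0.085], [0, 0, 0, -0.705, -0.6106, 0, 0.085], [0, 0, 0, -0.705, -0.6106, 0, 0.085], [0, 0, 0, -0.705, -0.6106, 0, 0.085], [0, 0, 0, -0.705, -0.6106, 0, 0.085], [0, 0, 0, -0.705, -0.6106, 0, 0.085], [0, 0, 0, -0.705, -0.6106, 0, 0.085], [0, 0, 0, -0.705, -0.6106, 0, 0.085], [0, 0, 0, -0.705, -0.6106, 0, 0.085], [0, 0, 0, -0.705, -0.6106, 0, 0.085]]]'
cat >> h.py <<'E'
from scipy.spatial.transform import Rotation as Rot
def to(p):
    o=bot.get_obs();R=Rot.from_quat(o['tool_rot']).as_matrix()
    print(o['clock'],'joints',o['joint_pos'].round(3),'F',o['ft_force'].round(1),'grip',o['grip_width'],o['grasp_force'])
    print('tcp',o['eef_pos'].round(4),'yaxis',R[:,1].round(4),'local',(R.T@(np.array(p)-o['eef_pos'])).round(4))
E
python3 -c "
from h import *
to([.52,-.22,.21])"
```

```text
clock: 1.35
eef_pos: [0.4687, -0.1116, 0.231]
tool_rot: [0.209, 0.978, 0.0, -0.0]
ft_force: [1.3, 0.7, 0.4]
grip_width: 0.0849
grasp_force: 0.0
1.35 joints [-0.234  0.205 -0.041  1.325  0.     0.186] F [1.3 0.7 0.4] grip 0.0848576452984493 0.0
tcp [ 0.4687 -0.1116  0.231 ] yaxis [4.08e-01 9.13e-01 3.00e-04] local [-0.091 -0.078  0.021]
```

In the tool's units: -0.091 m is -0.1138, -0.078 m is -0.0975.

```bash
python3 jog.py '[[[0, 0, 0, -0.1138, -0.0975, 0.0375, 0.085], [0, 0, 0, -0.1138, -0.0975, 0.0375, 0.085], [0, 0, 0, -0.1138, -0.0975, 0.05, 0.085], [0, 0, 0, -0.1138, -0.0975, 0.05, 0.085]]]'
python3 - <<'E'
from h import *
to([.52,-.22,.089])
c=camrig.calibration('wrist');im=camrig.camera('wrist')[...,::-1].copy()
for z in(.125,):
    a=np.linspace(0,6.28,60)
    P=np.c_[.52+.023*np.cos(a),-.22+.023*np.sin(a),0*a+z]
    for u in proj(c,P): cv2.circle(im,tuple(int(v) for v in u),1,(0,255,0),-1)
print(proj(c,[.52,-.22,.125]))
cv2.imwrite('pics/w1.png',im)
E
```

```text
clock: 1.85
eef_pos: [0.5183, -0.2173, 0.1895]
tool_rot: [0.209, 0.978, 0.001, -0.002]
ft_force: [-0.5, 0.2, 1.4]
grip_width: 0.0846
grasp_force: 0.0
1.85 joints [-0.397  0.387  0.1    1.288  0.     0.023] F [-0.5  0.2  1.4] grip 0.08456588864883444 0.0
tcp [ 0.5183 -0.2173  0.1895] yaxis [4.081e-01 9.129e-01 3.000e-04] local [-0.0031 -0.0018  0.1005]
[[321.97938768 256.0737186 ]]
```

View pics/w1.png

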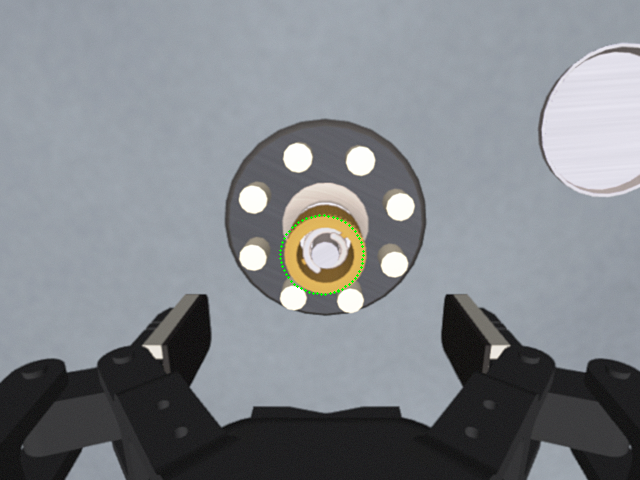

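Projected circle sits within about 3 px (1.7 mm) of the real ring (centre about (325,253)), so the position holds. Descending.

In the tool's units: 0.102 m is 0.1275, 0.08 m is 0.1.

```bash
python3 jog.py '[[[0, 0, 0, 0, 0.0013, 0.0625, 0.085], [0, 0, 0, 0, 0.0013, 0.1, 0.085], [0, 0, 0, 0, 0.0013, 0.1275, 0.085], [0, 0, 0, 0, 0.0013, 0.1275, 0.085], [0, 0, 0, 0, 0.0013, 0.1275, 0.085]]]'; python3 -c "
from h import *
to([.5197,-.219,.089])"
```

```text
clock: 2.52
eef_pos: [0.5211, -0.2165, 0.0912]
tool_rot: [0.208, 0.978, -0.0, 0.001]
ft_force: [-0.1, 0.7, -0.4]
grip_width: 0.0851
grasp_force: 0.0
2.525 joints [-0.394  0.46  -0.057  1.051  0.     0.025] F [-0.1  0.7 -0.4] grip 0.08513168159110121 0.0
tcp [ 0.5211 -0.2165  0.0912] yaxis [4.063e-01 9.137e-01 1.000e-04] local [ 0.0002 -0.0028  0.0022]
```

In the tool's units: -0.0025 m is -0.0031, 0.002 m is 0.0025.

```bash
python3 jog.py '[[[0, 0, 0, 0, -0.0031, 0.0025, 0.06], [0, 0, 0, 0, -0.0031, 0.0025, 0.052]]]'
python3 - <<'E'
from h import *
to([.5197,-.219,.089])
c=camrig.calibration('wrist');im=camrig.camera('wrist')[...,::-1].copy()
cv2.imwrite('pics/w2.png',im)
E
```

```text
clock: 2.78
eef_pos: [0.5195, -0.2196, 0.0882]
tool_rot: [0.208, 0.978, -0.0, 0.001]
ft_force: [0.3, 0.5, -1.0]
grip_width: 0.0524
grasp_force: 0.0
2.775 joints [-0.4    0.463 -0.061  1.045 -0.     0.02 ] F [ 0.3  0.5 -1. ] grip 0.052417772395481795 0.0
tcp [ 0.5195 -0.2196  0.0882] yaxis [ 0.4077  0.9131 -0.    ] local [ 0.0001  0.0006 -0.0008]
```

View pics/w2.png

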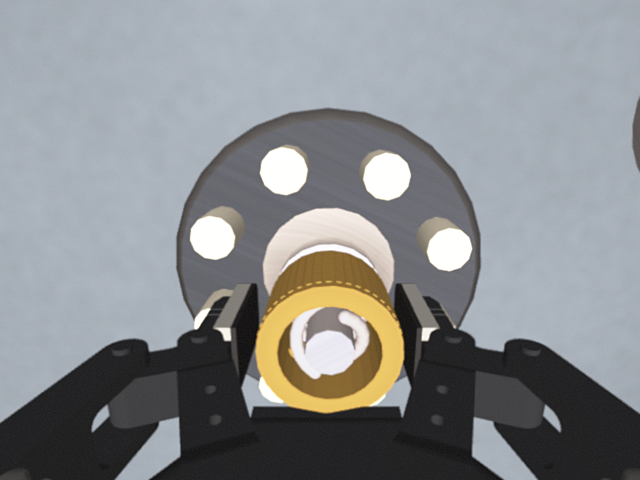

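Nut (ring centre about (330,348)) sits between the pads (about 258 and 395), about 1 mm to the right of centre. Closing.

In the tool's units: 0.001 m is 0.0013.

```bash
python3 jog.py '[[[0, 0, 0, 0, 0.0013, 0, 0.03], [0, 0, 0, 0, 0.0013, 0, 0.03], [0, 0, 0, 0, 0.0013, 0, 0.03]]]'; python3 -c "
from h import *
to([.5197,-.219,.089]);print(bot.get_obs()['ft_torque'])"
```

```text
clock: 3.2
eef_pos: [0.5202, -0.2188, 0.0879]
tool_rot: [0.208, 0.978, -0.0, 0.001]
ft_force: [0.1, -0.9, 3.4]
grip_width: 0.0438
grasp_force: 60.9
3.2 joints [-0.398  0.464 -0.06   1.045 -0.     0.022] F [ 0.1 -0.9  3.4] grip 0.043827772342101445 60.880743734305725
tcp [ 0.5202 -0.2188  0.0879] yaxis [ 0.4077  0.9131 -0.    ] local [ 0.0004 -0.0004 -0.0011]
[-0.14252691 -0.20762098 -0.09104563]
```

In the tool's units: -0.006 m is -0.0075, -0.0055 m is -0.0069, -0.18 rad is -0.0573.

```bash
python3 jog.py '[[[0, 0, -0.0573, 0, 0, -0.0009, 0.03], [0, 0, -0.1146, 0, 0, -0.0018, 0.03], [0, 0, -0.1719, 0, 0, -0.0026, 0.03], [0, 0, -0.2292, 0, 0, -0.0034, 0.03], [0, 0, -0.2865, 0, 0, -0.0043, 0.03], [0, 0, -0.3438, 0, 0, -0.0051, 0.03], [0, 0, -0.4011, 0, 0, -0.006, 0.03], [0, 0, -0.4584, 0, 0, -0.0069, 0.03], [0, 0, -0.5093, 0, 0, -0.0075, 0.03], [0, 0, -0.5411, 0, 0, -0.0075, 0.03]]]'
python3 - <<'E'
from h import *
to([.5197,-.219,.15]);print(bot.get_obs()['ft_torque'])
E
```

```text
clock: 4.45
eef_pos: [0.5196, -0.2194, 0.0941]
tool_rot: [-0.598, 0.801, -0.001, -0.0]
ft_force: [-1.0, -2.6, 6.7]
grip_width: 0.0441
grasp_force: 61.3
4.45 joints [-0.399  0.458 -0.052  1.059 -0.002 -1.682] F [-1.  -2.6  6.7] grip 0.04414665500989369 61.25525156239746
tcp [ 0.5196 -0.2194  0.0941] yaxis [-0.9589  0.2839 -0.001 ] local [-0.0003 -0.0001 -0.0559]
[-0.35804552  0.29019781 -0.0848    ]
```

In the tool's units: -0.012 m is -0.015, -0.008 m is -0.01.

```bash
python3 jog.py '[[[0, 0, 0, 0, 0, -0.005, 0.03], [0, 0, 0, 0, 0, -0.01, 0.03], [0, 0, 0, 0, 0, -0.015, 0.03]]]'
python3 - <<'E'
from h import *
to([.5197,-.219,.15])
cv2.imwrite('pics/w3.png',camrig.camera('wrist')[...,::-1])
E
```

```text
clock: 4.82
eef_pos: [0.5191, -0.2181, 0.1051]
tool_rot: [-0.597, 0.802, 0.001, -0.0]
ft_force: [-0.6, 0.2, -1.1]
grip_width: 0.0441
grasp_force: 61.0
4.825 joints [-0.398  0.448 -0.037  1.087  0.    -1.678] F [-0.6  0.2 -1.1] grip 0.04414934679945396 61.04429830738809
tcp [ 0.5191 -0.2181  0.1051] yaxis [-0.9579  0.287   0.0013] local [ 0.0007 -0.0007 -0.0449]
```

View pics/w3.png

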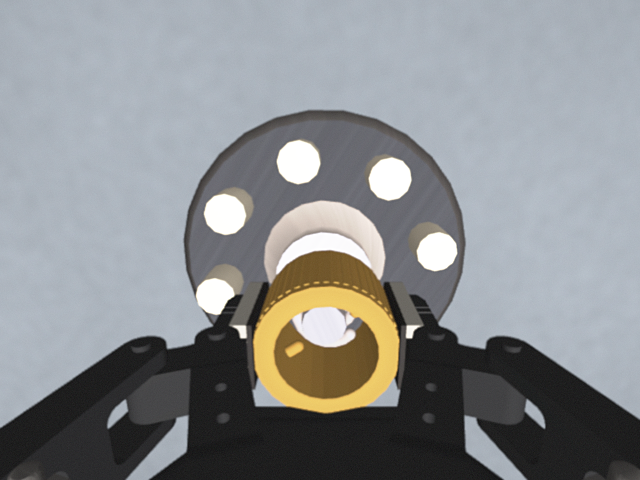

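Nut rises with the gripper (ring centre about (326,350), stud visible inside the bore); almost no force. Lifting clear.

In the tool's units: -0.055 m is -0.0688, -0.03 m is -0.0375.

```bash
python3 jog.py '[[[0, 0, 0, 0, 0, -0.0188, 0.03], [0, 0, 0, 0, 0, -0.0375, 0.03], [0, 0, 0, 0, 0, -0.0563, 0.03], [0, 0, 0, 0, 0, -0.0688, 0.03], [0, 0, 0, 0, 0, -0.0688, 0.03]]]'
python3 - <<'E'
from h import *
to([.5473,.0219,.12])
im=camrig.camera('scene')[...,::-1];c=camrig.calibration('scene');o=bot.get_obs()
u=proj(c,o['eef_pos'])[0];print(u)
x,y=int(u[0])-50,int(u[1])-55
print(x,y)
cv2.imwrite('pics/s1.png',cv2.resize(im[y:y+75,x:x+100],None,fx=8,fy=8,interpolation=cv2.INTER_CUBIC))
E
```

```text
clock: 5.5
eef_pos: [0.5203, -0.2187, 0.1617]
tool_rot: [-0.597, 0.802, -0.001, 0.001]
ft_force: [0.4, 0.7, -1.2]
grip_width: 0.0437
grasp_force: 61.2
5.5 joints [-0.398  0.403  0.049  1.215  0.    -1.678] F [ 0.4  0.7 -1.2] grip 0.043739697967289576 61.159800836176146
tcp [ 0.5203 -0.2187  0.1617] yaxis [-0.9581  0.2865 -0.0025] local [-0.2382  0.0431  0.0415]
[260.04703598 143.483167  ]
210 88
```

View pics/s1.png

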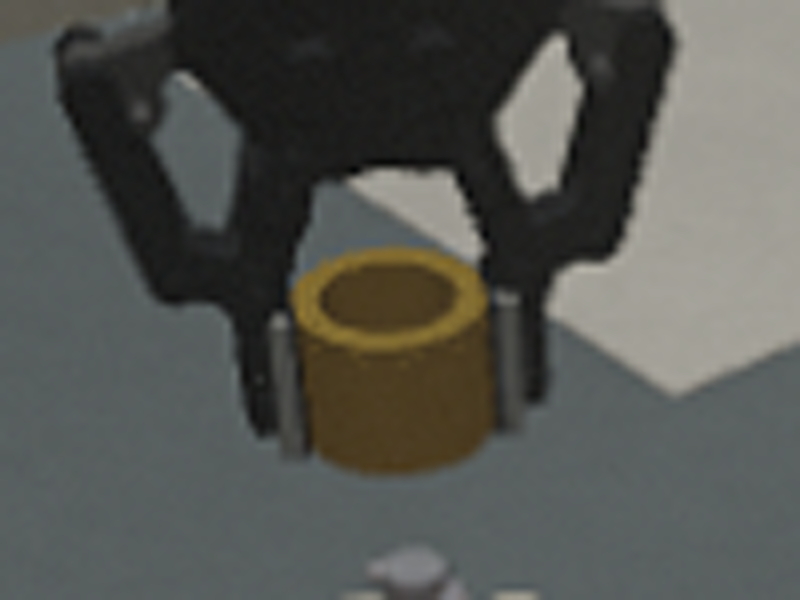

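Nut held upright; its underside is about level with the pad ends. Heading to the dish.

In the tool's units: -0.238 m is -0.2975, -0.2 m is -0.25.

```bash
python3 jog.py '[[[0, 0, 0, -0.0625, 0.0113, 0, 0.03], [0, 0, 0, -0.125, 0.0225, 0, 0.03], [0, 0, 0, -0.1875, 0.0338, 0.0125, 0.03], [0, 0, 0, -0.25, 0.045, 0.05, 0.03], [0, 0, 0, -0.2975, 0.0538, 0.1, 0.03], [0, 0, 0, -0.2975, 0.0538, 0.1375, 0.03], [0, 0, 0, -0.2975, 0.0538, 0.15, 0.03], [0, 0, 0, -0.2975, 0.0538, 0.15, 0.03]]]'
python3 - <<'E'
from h import *
to([.5473,.0219,.02])
c=camrig.calibration('top');im=camrig.camera('top')[...,::-1].copy()
cv2.imwrite('pics/t2.png',cv2.resize(im[150:300,220:420],None,fx=4,fy=4,interpolation=cv2.INTER_CUBIC))
E
```

```text
clock: 6.55
eef_pos: [0.5459, 0.0215, 0.0397]
tool_rot: [-0.597, 0.802, 0.0, -0.001]
ft_force: [0.4, -0.0, -0.7]
grip_width: 0.0439
grasp_force: 61.2
6.55 joints [ 0.039  0.489 -0.165  0.919 -0.    -1.24 ] F [ 0.4 -0.  -0.7] grip 0.04393498297249726 61.24995687394403
tcp [0.5459 0.0215 0.0397] yaxis [-0.9579  0.2872  0.0017] local [-0.0007 -0.0012  0.0197]
```

View pics/t2.png

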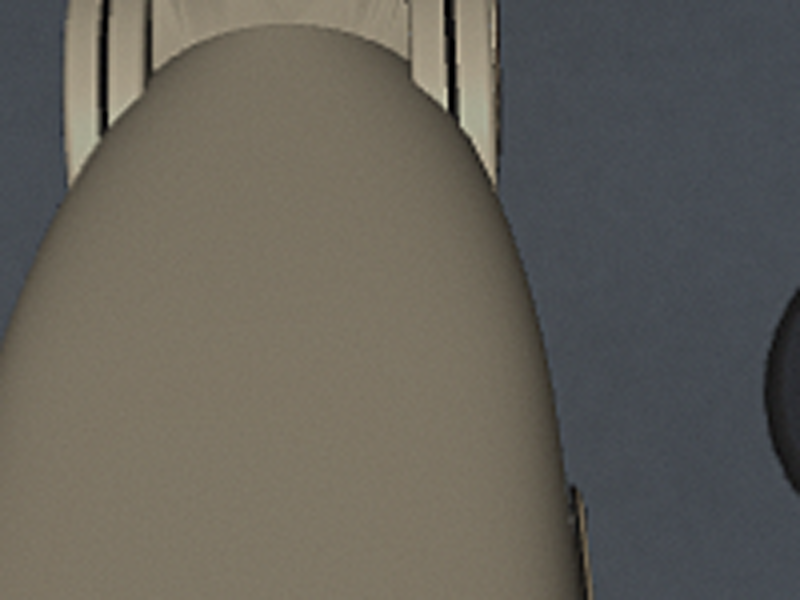

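The arm hides the dish in the top view, but the measured position stands. Descending in small steps, watching the force.

In the tool's units: 0.032 m is 0.04, 0.028 m is 0.035.

```bash
python3 jog.py '[[[0, 0, 0, 0, 0, 0.0125, 0.03], [0, 0, 0, 0, 0, 0.025, 0.03], [0, 0, 0, 0, 0, 0.035, 0.03], [0, 0, 0, 0, 0, 0.04, 0.03], [0, 0, 0, 0, 0, 0.04, 0.03], [0, 0, 0, 0, 0, 0.04, 0.03]]]'
python3 - <<'E'
from h import *
to([.5473,.0219,.0])
cv2.imwrite('pics/s2.png',cv2.resize(camrig.camera('scene')[...,::-1][230:330,240:380],None,fx=5,fy=5,interpolation=cv2.INTER_CUBIC))
E
```

```text
clock: 7.35
eef_pos: [0.5468, 0.022, 0.0085]
tool_rot: [-0.597, 0.802, -0.0, 0.0]
ft_force: [0.2, -0.1, -1.4]
grip_width: 0.0437
grasp_force: 61.3
7.35 joints [ 0.04   0.528 -0.196  0.846  0.    -1.24 ] F [ 0.2 -0.1 -1.4] grip 0.04372654415578935 61.25583665590966
tcp [0.5468 0.022  0.0085] yaxis [-9.581e-01  2.865e-01 -4.000e-04] local [-0.0001 -0.0005  0.0085]
```

View pics/s2.png

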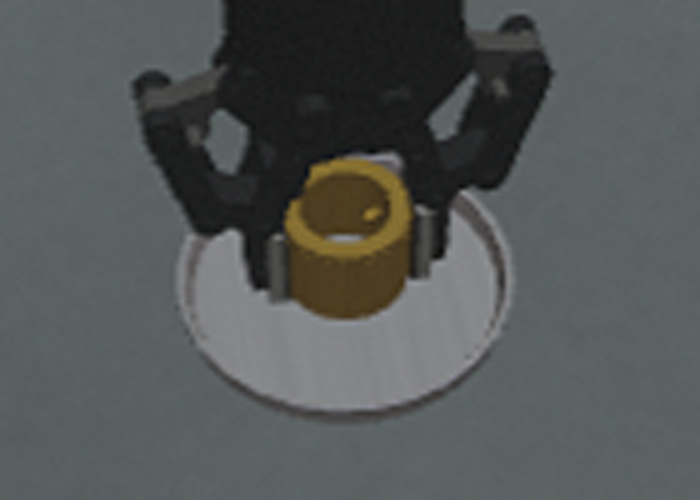

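Nut (front bottom about (345,318) in the crop) hovers inside the dish, central. Lowering the last 8 mm or so gently.

In the tool's units: 0.006 m is 0.0075, 0.005 m is 0.0063.

```bash
python3 jog.py '[[[0, 0, 0, 0, 0, 0.0038, 0.03], [0, 0, 0, 0, 0, 0.0063, 0.03], [0, 0, 0, 0, 0, 0.0075, 0.03], [0, 0, 0, 0, 0, 0.0075, 0.03]]]'|sed -n '2p;4p'; python3 jog.py '[[[0, 0, 0, 0, 0, 0.0013, 0.03], [0, 0, 0, 0, 0, 0.0013, 0.03]]]'|sed -n '2p;4p'; python3 -c "
from h import *
to([.5473,.0219,.0])"
```

```text
eef_pos: [0.5464, 0.0219, 0.0022]
ft_force: [-0.1, -0.6, -0.8]
eef_pos: [0.5465, 0.0219, 0.0013]
ft_force: [-0.2, -0.2, -1.5]
8.15 joints [ 0.04   0.538 -0.203  0.83  -0.    -1.24 ] F [-0.2 -0.2 -1.5] grip 0.0443712498002692 61.255772674048785
tcp [0.5465 0.0219 0.0013] yaxis [-9.581e-01  2.865e-01  1.000e-04] local [-0.0002 -0.0008  0.0013]
```

In the tool's units: 0.0007 m is 0.0009.

```bash
for i in 1 2; do python3 jog.py '[[[0, 0, 0, 0, 0, 0.0009, 0.03], [0, 0, 0, 0, 0, 0.0009, 0.03]]]'|sed -n '2p;4p';done
```

```text
eef_pos: [0.5466, 0.0219, 0.0011]
ft_force: [-1.7, 0.9, 3.8]
eef_pos: [0.5466, 0.0219, 0.0011]
ft_force: [-3.9, 0.4, 8.7]
```

Contact at about 9 N. Easing off slightly, then opening.

In the tool's units: -0.0006 m is -0.0008.

```bash
python3 jog.py '[[[0, 0, 0, 0, 0, -0.0008, 0.03], [0, 0, 0, 0, 0, -0.0008, 0.052], [0, 0, 0, 0, 0, -0.0008, 0.058], [0, 0, 0, 0, 0, -0.0008, 0.06]]]'; python3 jog.py '[[[0, 0, 0, 0, 0, -0.0125, 0.06], [0, 0, 0, 0, 0, -0.0375, 0.06], [0, 0, 0, 0, 0, -0.075, 0.06], [0, 0, 0, 0, 0, -0.1375, 0.06], [0, 0, 0, 0, 0, -0.1875, 0.06], [0, 0, 0, 0, 0, -0.1875, 0.06]]]'
python3 - <<'E'
from h import *
im=camrig.camera('scene')[...,::-1]
a=cv2.resize(im[230:330,240:380],(700,500),interpolation=cv2.INTER_CUBIC)
cv2.imwrite('pics/s3.png',a)
E
```

```text
clock: 9.15
eef_pos: [0.5465, 0.0219, 0.0002]
tool_rot: [-0.597, 0.802, 0.0, -0.0]
ft_force: [-0.0, -0.3, -0.8]
grip_width: 0.06
grasp_force: 0.0
clock: 9.9
eef_pos: [0.5495, 0.0221, 0.1554]
tool_rot: [-0.597, 0.802, -0.003, 0.004]
ft_force: [-0.4, 0.1, -0.7]
grip_width: 0.0602
grasp_force: 0.0
```

View pics/s3.png

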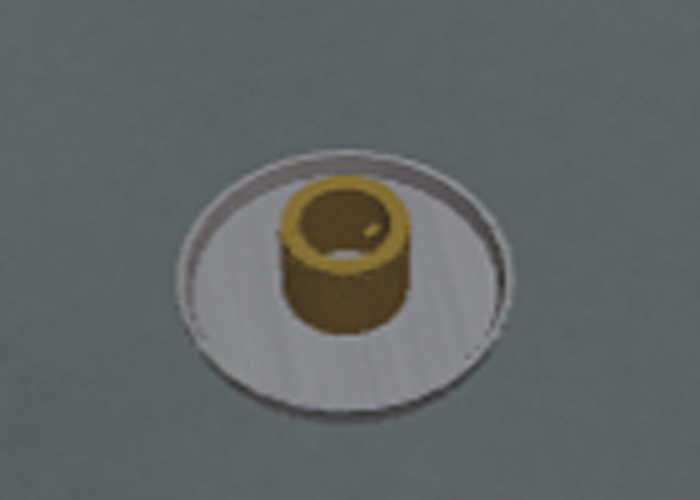

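The nut stands flat in the middle of the dish (ring centre about (345,225) in the crop), gripper clear. Handing in.

```bash
python3 -c "
from workcell import bot, camrig
print(bot.job_done())"
```

```text
the job is handed in; nothing more can be done
None
```

I unscrewed the loaded rotor's nut, lifted it clear of its stud and set it flat in the steel dish, leaving the empty rotor's nut alone; I handed the job in at about 10 s on the robot's clock, and no verdict was shown.

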